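# Select the metal tube on the tube tester and hold the test button

## Robot

A 6-joint arm with a two-finger parallel gripper is mounted at the origin on the work surface. World frame = base frame: x ahead of the robot, y to its left, z up, the work surface at z = 0. Lengths are in m, angles in rad, forces in N, time in s.
With the tool pointing down it reaches from about 0.3 to 0.75 m from the base axis. Payload 8.5 kg.
Tool frame: the origin (TCP) lies where the fingers leave the gripper's body, on its centre line; the fingertips stand 64 mm ahead of it and the grasp point (between the pads) lies 45 mm ahead of it; z points along the fingers, y is the line along which they close (so a half turn about z gives the same grasp; the last joint's range is limited). The gripper opens to 88 mm and grips with 3 to 60 N. Pads are 18 mm wide; open, the fingers measure 123 mm over their backs; the gripper's body (75 mm by 187 mm) begins 45 mm behind the grasp point.
Start: joints at [-1.537, 0.381, 1.297, -0, 1.464, -0.215], TCP at [0.135, -0.533, 0.303] pointing down, gripper open.
Joint ranges: [-3.11, 3.11], [-0.89, 2.33], [0.22, 2.48], [-1.42, 4.56], [0.17, 2.85], [-2.88, 2.88]. Speed limits (rad/s): [2.39, 2.39, 3.14, 3.14, 3.14, 3.14].

## Interface

Orientations are given as a 3x3 rotation matrix whose columns are the frame's x, y, z axes.
In Python, from bench import bot gives the robot as it stands. The module is installed in compiled form; this text tells all that it offers.
- The arm moves only by the tool drive_tool, never from a script. Its argument "motion" is a list of rows, each a list of 2 entries, a list of its own where there are three numbers: the shift along the tool's x, y, z in m, then the turn, a rotation vector about the tool's x, y, z in degrees. In form: [[[tx, ty, tz], [ax, ay, az]], ...]. A call has exactly 5 rows; each row shifts and turns the commanded pose from where the row before left it, along the tool's axes as they then stand; what a row does not reach is not made up. A row lasts 1/8 s, in which the tool goes at most 62.5 mm and 10.7 degrees, less where a joint would pass 70% of its speed; a pose out of reach is approached as far as the arm can. A call is refused whole if a number of a shift passes 0.0625 or a number of a turn 10.7, either way. A call with a gripper value outside its range is refused whole. "grip" is the opening, from 0 (shut) to 1 (fully open), set as the call begins (left out, the last holds). The fingers move at their own pace and stop on an object; "force" is the grip in N (left out, the last holds). Time passes only in rows, so rows that do not move let the fingers close, or fill a call up. It gives the time, the measured TCP pose, the force, the opening and the grip force at its end, in the units of the state.
- bot.sense(): the state, without advancing time (a new reading comes with each control period).
- bot.get_image(name): name is "side" or "top" or "wrist"; returns a dict with "color" (480x640x3 uint8, blue, green, red), "mtx" (3x3 intrinsics, pixels), "k1" (the pictures are not rectified: a ray, as slopes to the right and down, at radius r is drawn at 1 + k1 r^2 times it, then the intrinsics apply), "eye" and "rotation" of the camera in the world. Camera axes: x right, y down, z forward; pixel columns grow to the right and rows downward; lengths in m; the calibration is good to about 2 mm. A picture is of the moment at which its call begins. There is no depth.
- bot.finish_job(): hands the job in; it is judged then, once.
Trained networks look in the newest picture that a camera, given by its name, has taken for a name from the list of things; names that differ only in an ending like _2 or _b are one class to them, and where a whole thing is asked for, a point or a joint stands for the part that bears it (a point fixed in the world has none). Each returns a list of dicts, best first, with "conf" (0 to 1); they miss things now and then, are a little off and sometimes report something else, mostly with a low value. They report only what shows in the picture. A call takes as long as a camera call.
- bot.boxes_of(camera, query): "point" ([column, row] in pixels, amid what is visible of it).
The state is a dict: "t": time; "q": joint angles; "joint_vel": joint speeds; "joint_torque": joint torques, N m; "tcp_pos": TCP position; "tcp_rot": TCP orientation; "ft_force": force on the tool from outside, world axes, zero at the start; "moment": the same for the moment, N m; "opening": opening from 0.0 (shut) to 1.0 (fully open); "grip_force": force on a finger pad.
Only numpy, scipy, OpenCV 4.12 (cv2) and the standard library are available. Lean on these libraries where they do the work, as an engineer would, in place of code of your own. Each camera call takes 0.05 s, during which the arm holds its last target. There are 200 camera calls.

## Task

On the tube tester, push the selector's pointer arm round with one finger until it points at the metal-can tube, leaving it there. Then press the red test button fully down with the fingertip and finish while still holding it down, so that the meter keeps reading. Push lightly without gripping the pointer, do not press the button before the pointer is set, and leave the tubes seated and the other things where they are.

Things in the scene. Friction and masses are not known exactly. Their poses are not given: they have to be found in the camera images.
- tester: grey rust-spotted tube tester, fixed, 240 (x) by 370 (y) by 80 mm high; place and yaw vary. Origin: centre of its underside; x points away from the operator, z up. On its flat top: the selector, four sockets in an arc beyond it, a meter (far right, 14 mm high), the test button (near right), a pilot lamp (near left, 7 mm high) and a fuse holder (near edge, 14 mm high)
- selector (a point): point on the vertical turning axis of the selector, 27 mm above the panel, the mid-height of the pointer arm. The selector is a black bar knob; its round hub has a radius of 16 mm, its skirt (up to 7 mm above the panel) 22 mm
- pointer_tip (a point): white end of the pointer arm, 60 mm from the axis, 27 mm above the panel. The arm is 11 mm wide (7 mm over the white last 12 mm), fills heights 18 to 36 mm above the panel, and reaches 18 mm out behind the axis
- pointer (a joint): turn of the pointer in rad: 0 when it points at the operator (the tester's -x), growing anticlockwise from above; stops at -2.95 and 2.95, so it cannot cross the far side. It starts within 0.35 of 0. Friction (0.05 N m) holds it wherever it is left: no clicks, no spring. It points at sockets a, b, c, d at -1.833, -2.705, 2.705, 1.833
- socket_a (a point): mouth of an octal socket of the tester: centre of a black ring (outside 46 mm, bore 36 mm, 8 mm high), at panel height. Leftmost of the four. Each lies 105 mm from the selector axis, neighbours 50 degrees apart seen from it
- socket_b (a point): mouth of an octal socket of the tester: centre of a black ring (outside 46 mm, bore 36 mm, 8 mm high), at panel height. Second from the left
- socket_c (a point): mouth of an octal socket of the tester: centre of a black ring (outside 46 mm, bore 36 mm, 8 mm high), at panel height. Third from the left
- socket_d (a point): mouth of an octal socket of the tester: centre of a black ring (outside 46 mm, bore 36 mm, 8 mm high), at panel height. Rightmost
- metal_tube: metal-can octal tube, 50 mm high: dark grey metal can of 26 mm diameter on a steel collar and a black base of 33 mm diameter. Loose, about 45 g, standing upright in one of the four sockets on the panel (which one varies). Origin: centre of its underside, at panel height; z up along the tube
- mini_tube_1: clear glass miniature tube of 19 mm diameter on a white ceramic base of 33 mm diameter, 52 mm high in all, loose in one of the sockets. Origin: centre of its underside
- mini_tube_2: second clear glass miniature tube on a white base, same size, loose in one of the sockets. Origin: centre of its underside
- brown_tube: squat amber glass tube of 29 mm diameter on a brown base of 33 mm diameter, 51 mm high, loose in one of the sockets. Origin: centre of its underside
- test_top (a point): centre of the top of the red round test button (30 mm diameter, in a black housing of 46 mm), 22 mm above the panel when not pressed; pressed straight down
- test (a joint): travel of the test button in m: 0 up, 0.006 fully down at its stop; sprung, 1.5 N to start and 5 N fully down. The red needle of the meter swings with it
- ceramic_block: green ceramic socket tester block, 70 by 90 by 32 mm, loose on the counter left of the tester. Origin: centre of its underside
- tube_puller: chrome tube puller (sprung tongs), 150 mm long, 7 mm thick, lying on the counter left of the tester. Origin: underside, near its middle
- tube_carton: orange and blue tube carton, 42 by 42 by 85 mm, standing right of the tester. Origin: centre of its underside
- spray_can: blue spray can, 45 mm diameter, 120 mm high, standing right of the tester. Origin: centre of its underside
- screwdriver: screwdriver, 160 mm long, lying on the counter right of the tester. Origin: underside

How it is judged:
By the outcome, as a careful person would: the job done as asked, in the order asked, and still so for the second after the job is handed in, while the arm keeps its last pose, push and grip.
It also fails if it takes over 54 s, if anything falls off the work surface, if the arm or the gripper's body presses on something with over 40 N, if the wrist force passes 120 N, or if a joint passes its speed limit or range.

## Working session

There is one attempt and no reset: what is moved stays moved. The work goes in short steps, Python scripts to look and compute and a tool call to move; the robot and the scene stay as the last step left them, time stands still between calls to the robot, and variables do not carry over. Pictures are saved under pics/ and viewed, at most 10 in all, crops included, and the job is handed in when it is done.

Besides the shell and the picture viewer there is one more tool, called after "Request:" as name([rows], argument=value, ...), one row to a line, values as JSON. drive_tool: Moves the arm, as the interface text tells. Its arguments: {"type":"object","properties":{"motion":{"type":"array","items":{"type":"array"}},"grip":{"type":"number"},"force":{"type":"number"}},"required":["motion"]}

```bash
mkdir -p pics; cat > h.py <<'E'
import numpy as np, cv2, pickle
from bench import bot
def snap(n,fn=None):
    im=bot.get_image(n)
    if fn: cv2.imwrite('pics/'+fn,im['color'])
    return im
def ray(im,p):
    K=np.array(im['mtx']); k=im['k1']
    d=np.array([(p[0]-K[0,2])/K[0,0],(p[1]-K[1,2])/K[1,1]])
    u=d.copy()
    for _ in range(20): u=d/(1+k*(u@u))
    v=np.array(im['rotation'])@np.r_[u,1]
    return np.array(im['eye']),v/np.linalg.norm(v)
def proj(im,X):
    R=np.array(im['rotation']);c=R.T@(np.array(X)-im['eye']);u=c[:2]/c[2]
    u=u*(1+im['k1']*(u@u));K=np.array(im['mtx']);return np.array([K[0,0]*u[0]+K[0,2],K[1,1]*u[1]+K[1,2]])
def atz(im,p,z):
    e,v=ray(im,p); return e+v*(z-e[2])/v[2]
def tri(obs):
    A=np.zeros((3,3));b=np.zeros(3)
    for im,p in obs:
        e,v=ray(im,p);P=np.eye(3)-np.outer(v,v);A+=P;b+=P@e
    X=np.linalg.solve(A,b);return X,[np.linalg.norm(proj(im,X)-p) for im,p in obs]
E
python3 - <<'E'
from h import *
np.set_printoptions(precision=4,suppress=True)
s=bot.sense();print(s['t'],s['tcp_rot'])
for c in('top','side','wrist'):
    im=snap(c,c+'0.png');print(c,im['eye'],im['mtx'][0][0])
    for q in('tester','selector','pointer_tip','socket_a','metal_tube','mini_tube_1','brown_tube','test_top'):
        for d in bot.boxes_of(c,q)[:4]:
            print(q,np.round(d['point']),round(d['conf'],2),np.round(atz(im,d['point'],.1),3))
E
```

```text
0.0 [[ 0.9692  0.2463 -0.    ]
 [ 0.2463 -0.9692  0.0014]
 [ 0.0003 -0.0014 -1.    ]]
top [0.5045 0.0106 1.1311] 507.191009497133
tester [329. 267.] 0.75 [ 0.537 -0.035  0.1  ]
selector [337. 266.] 0.9 [ 0.538 -0.051  0.1  ]
pointer_tip [310. 282.] 0.59 [0.507 0.004 0.1  ]
socket_a [337. 266.] 0.79 [ 0.538 -0.051  0.1  ]
metal_tube [339. 236.] 0.57 [ 0.599 -0.058  0.1  ]
mini_tube_1 [264. 260.] 0.63 [0.554 0.097 0.1  ]
mini_tube_1 [295. 231.] 0.53 [0.613 0.033 0.1  ]
brown_tube [365. 272.] 0.68 [ 0.526 -0.108  0.1  ]
test_top [394. 303.] 0.56 [ 0.46  -0.166  0.1  ]
side [0.3631 0.6483 0.6858] 451.2211838368916
tester [336. 258.] 0.84 [0.52 0.04 0.1 ]
tester [308. 280.] 0.19 [0.555 0.11  0.1  ]
selector [336. 261.] 0.66 [0.518 0.049 0.1  ]
pointer_tip [336. 261.] 0.61 [0.519 0.048 0.1  ]
pointer_tip [349. 249.] 0.57 [0.503 0.01  0.1  ]
socket_a [334. 262.] 0.63 [0.521 0.052 0.1  ]
metal_tube [309. 218.] 0.79 [ 0.607 -0.063  0.1  ]
mini_tube_1 [311. 278.] 0.76 [0.551 0.105 0.1  ]
mini_tube_1 [292. 247.] 0.66 [0.613 0.033 0.1  ]
brown_tube [351. 213.] 0.66 [ 0.526 -0.103  0.1  ]
brown_tube [417. 193.] 0.47 [ 0.4   -0.214  0.1  ]
test_top [387. 200.] 0.61 [ 0.46 -0.17  0.1 ]
test_top [417. 191.] 0.37 [ 0.401 -0.221  0.1  ]
wrist [ 0.2069 -0.5151  0.3841] 333.4290089876271
```

View pics/top0.png

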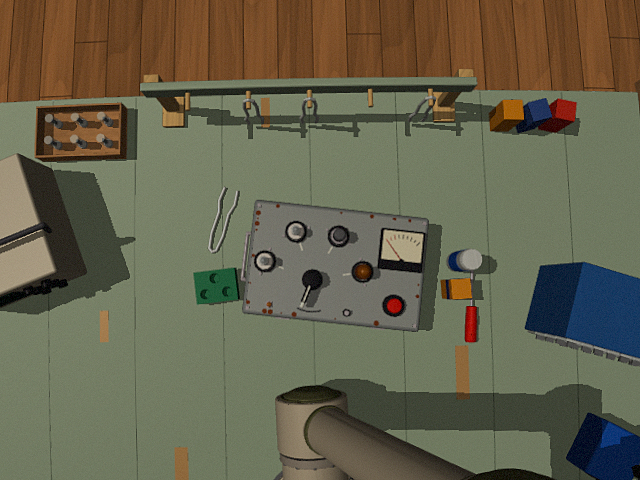

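View pics/side0.png

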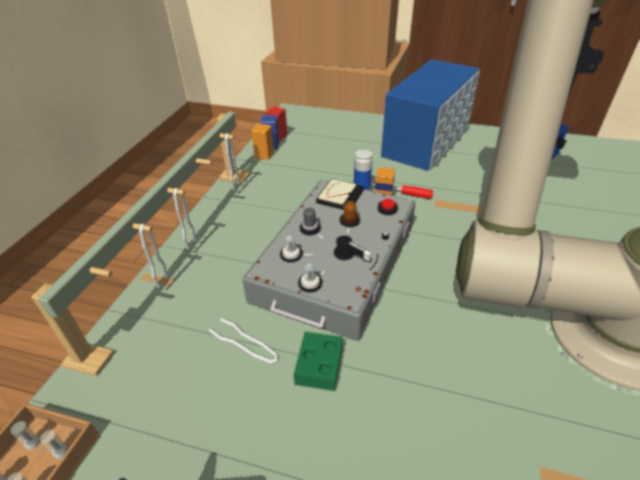

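The top view shows the tubes at (264,261) mini, (296,231) mini, (339,236) metal, so socket c, and (362,271) brown. The hub is at (312,280), the white tip at (304,305) and the red button at (394,305). The side view agrees: metal can at (309,218), button at (388,205).

Next I fit the tester pose roughly from both views and work out the move to a closer look.

```bash
python3 - <<'E'
from h import *
np.set_printoptions(precision=4,suppress=True)
T=snap('top');S=snap('side')
P={'mini a':((264,260),(311,278)),'mini b':((295,231),(292,247)),'metal':((339,236),(309,218)),'brown':((363,271),(351,213)),'button':((394,304),(388,203)),'hub':((312,279),(345,243)),'tip':((304,305),(367,256))}
for k,(a,b) in P.items():
    X,e=tri([(T,a),(S,b)]);print(k,X,np.round(e,1))
R=np.array(bot.sense()['tcp_rot']);p=np.array(bot.sense()['tcp_pos'])
print(R.T@(np.array([.45,0.0,.31])-p))
E
```

```text
mini a [0.5539 0.0974 0.0929] [0.4 0.4]
mini b [0.612  0.0327 0.1   ] [0.1 0.1]
metal [ 0.6018 -0.0558  0.1072] [1.3 1.3]
brown [ 0.5267 -0.1042  0.0996] [0.3 0.3]
button [ 0.4578 -0.1663  0.0951] [0.4 0.3]
hub [0.5134 0.0002 0.1056] [0. 0.]
tip [0.4633 0.018  0.099 ] [1.  1.1]
[ 0.4361 -0.4392 -0.0072]
```

Request:
drive_tool([
  [[0.0436,-0.0439,0],[0,0,0]],
  [[0.0436,-0.0439,0],[0,0,0]],
  [[0.0436,-0.0439,0],[0,0,0]],
  [[0.0436,-0.0439,0],[0,0,0]],
  [[0.0436,-0.0439,0],[0,0,0]],
], grip=0, force=10)

```text
t: 2.08
tcp_pos: [0.2933, -0.2649, 0.3029]
tcp_rot: [[0.969, 0.246, 0.0], [0.246, -0.969, -0.001], [0.0, 0.001, -1.0]]
ft_force: [1.5, -0.2, 0.2]
opening: 0.458
grip_force: 0.0
```

Request:
drive_tool([
  [[0.0436,-0.0439,0],[0,0,0]],
  [[0.0436,-0.0439,0],[0,0,0]],
  [[0.0436,-0.0439,0],[0,0,0]],
  [[0.0436,-0.0439,0],[0,0,0]],
  [[0.0436,-0.0439,0],[0,0,0]],
])

```text
t: 2.7
tcp_pos: [0.4506, 0.0018, 0.303]
tcp_rot: [[0.969, 0.246, 0.001], [0.246, -0.969, -0.0], [0.001, 0.001, -1.0]]
ft_force: [0.6, -0.7, 0.5]
opening: 0.008
grip_force: 0.0
```

Request:
drive_tool([
  [[0,0,0],[0,0,8]],
  [[0,0,0],[0,0,8]],
  [[0,0,0],[0,0,8]],
  [[0,0,0],[0,0,8]],
  [[0,0,0],[0,0,0]],
])

```text
t: 3.32
tcp_pos: [0.4499, -0.0002, 0.3028]
tcp_rot: [[0.953, -0.304, 0.0], [-0.304, -0.953, -0.0], [0.0, -0.0, -1.0]]
ft_force: [-0.4, -0.0, 0.2]
opening: 0.005
grip_force: 0.0
```

```bash
python3 - <<'E'
from h import *
np.set_printoptions(precision=4,suppress=True)
s=bot.sense();print(s['t'],s['tcp_pos'],s['tcp_rot'],s['q'],s['ft_force'],s['opening'])
c='wrist';im=snap(c,'w1.png');print(im['eye'],im['rotation'])
pickle.dump(im,open('w1.pkl','wb'))
for q in('selector','pointer_tip','socket_a','metal_tube','mini_tube_1','brown_tube','test_top'):
        for d in bot.boxes_of(c,q)[:4]:
            print(q,np.round(d['point']),round(d['conf'],2),np.round(atz(im,d['point'],.1),3))
E
```

```text
3.325 [ 0.4499 -0.0002  0.3028] [[ 0.9528 -0.3036  0.0001]
 [-0.3036 -0.9528 -0.    ]
 [ 0.0001 -0.     -1.    ]] [-0.2647  0.2045  1.5554  0.      1.3815  1.6146] [-0.4216 -0.0408  0.2359] 0.00538228816001359
[ 0.5201 -0.0225  0.3842] [[-0.3035 -0.9137 -0.2703]
 [-0.9528  0.2909  0.0865]
 [-0.0004  0.2838 -0.9589]]
selector [337. 116.] 0.65 [ 0.533 -0.041  0.1  ]
pointer_tip [291. 158.] 0.63 [0.513 0.005 0.1  ]
socket_a [333. 117.] 0.84 [ 0.533 -0.038  0.1  ]
metal_tube [325.  27.] 0.83 [ 0.598 -0.052  0.1  ]
mini_tube_1 [173. 144.] 0.63 [0.554 0.094 0.1  ]
mini_tube_1 [215.  45.] 0.62 [0.612 0.033 0.1  ]
brown_tube [410.  97.] 0.6 [ 0.529 -0.102  0.1  ]
test_top [500. 161.] 0.56 [ 0.458 -0.163  0.1  ]
```

View pics/w1.png

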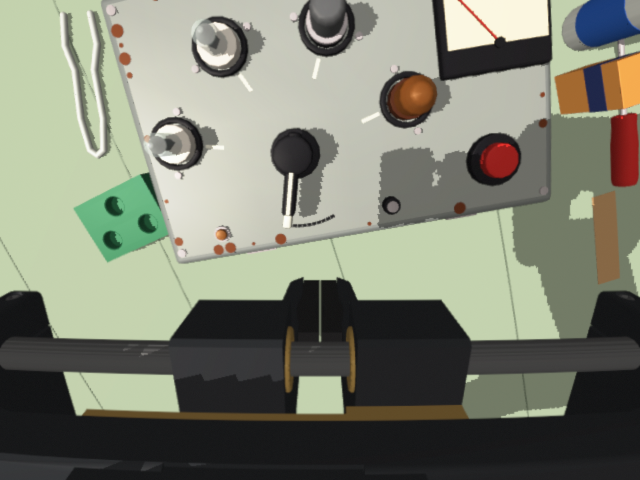

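The wrist view shows the hub top at (294,152) and the white tip end at about (287,226). Ring centres are a (176,144), b (220,47), c (327,26) and d (405,100), with the metal can in c. The red cap is at (500,160), and the shut fingers are near (320,290).

```bash
cat > fit.py <<'E'
from h import *
from scipy.optimize import least_squares
np.set_printoptions(precision=4,suppress=True)
im=pickle.load(open('w1.pkl','rb'))
th=[-1.833,-2.705,2.705,1.833]
px=[(176.5,144),(220,47),(327,26),(405,100)]
W=np.array([atz(im,p,.087)[:2] for p in px])
f=lambda v:np.concatenate([v[:2]+.105*np.array([np.cos(v[2]+np.pi+t),np.sin(v[2]+np.pi+t)])-w for t,w in zip(th,W)])
r=least_squares(f,[.51,0,-.1])
if __name__=='__main__':
    print(r.x,np.degrees(r.x[2]),r.fun*1e3)
    print('hub36',atz(im,(294,152),.116),'tip',atz(im,(287.5,225),.107),'white start',atz(im,(289,213),.116))
    T=snap('top');
    print('button w',atz(im,(500,160),.102),'2view',tri([(im,(500,160)),(T,(394,304))]),'hub2',tri([(im,(294,152)),(T,(312.5,278.5))]),'tip2',tri([(im,(287,226)),(T,(303,307))]),
     'metal top2', tri([(im,(326,8)),(T,(339,232))]))
    for nm,i in(('w',im),):
        hsv=cv2.cvtColor(i['color'],cv2.COLOR_BGR2HSV);m=((hsv[...,0]<8)|(hsv[...,0]>172))&(hsv[...,1]>180)&(hsv[...,2]>60)
        n,l,s,c=cv2.connectedComponentsWithStats(m.astype(np.uint8))
        for k in np.argsort(-s[1:,4])[:4]+1: print(s[k],c[k],atz(i,c[k],.101))
    v=atz(im,(287.5,225),.107)[:2]-r.x[:2];print('ptr ang',np.degrees(np.arctan2(v[1],v[0]))%360,np.hypot(*v),'goal',np.degrees(r.x[2]+np.pi+2.705)%360)
E
python3 fit.py
```

```text
[ 0.5144  0.0018 -0.1334] -7.644681471439136 [ 0.0169  1.5172  0.3704  0.7603  0.7732 -0.2215 -1.1605 -2.056 ]
hub36 [ 0.517  -0.0003  0.116 ] tip [0.4609 0.0254 0.107 ] white start [0.4721 0.0193 0.116 ]
button w [ 0.4592 -0.162   0.102 ] 2view (array([ 0.4581, -0.166 ,  0.0945]), [np.float64(0.6540629953284856), np.float64(0.26316056817594885)]) hub2 (array([ 0.5157, -0.0004,  0.1129]), [np.float64(1.7362194538271558), np.float64(0.6692465881094042)]) tip2 (array([0.4604, 0.0219, 0.1182]), [np.float64(3.918843404932739), np.float64(1.6215506587275645)]) metal top2 (array([ 0.6073, -0.0558,  0.1095]), [np.float64(1.0233364944606567), np.float64(0.3680236708312133)])
[ 611  114   27   72 1801] [624.2432 150.0155] [ 0.4355 -0.2711  0.101 ]
[ 480  143   39   35 1084] [498.8967 159.8229] [ 0.4594 -0.1616  0.101 ]
[467   8  20  20  22] [475.9545  16.8636] [ 0.5714 -0.164   0.101 ]
[490  32   7   7   7] [493.  35.] [ 0.5552 -0.1743  0.101 ]
ptr ang 156.18758565202324 0.05841447003501852 goal 327.34040211144855
```

Request:
drive_tool([
  [[0.0205,-0.0562,0],[0,0,0]],
  [[0,0,0],[0,0,6.3]],
  [[0,0,0.047],[0,0,0]],
  [[0,0,0.047],[0,0,0]],
  [[0,0,0.046],[0,0,0]],
])

```text
t: 4.4
tcp_pos: [0.4865, 0.0471, 0.1615]
tcp_rot: [[0.913, -0.407, 0.001], [-0.407, -0.913, -0.0], [0.001, -0.0, -1.0]]
ft_force: [1.0, 0.1, -0.1]
opening: 0.007
grip_force: 0.0
```

Request:
drive_tool([
  [[0,0,0],[0,0,0]],
  [[0,0.002,0],[0,0,0]],
  [[0,0.002,0],[0,0,0]],
  [[0,0.002,0],[0,0,0]],
  [[0,0.002,0],[0,0,0]],
])

```text
t: 5.03
tcp_pos: [0.4834, 0.0396, 0.1633]
tcp_rot: [[0.913, -0.408, 0.001], [-0.408, -0.913, -0.0], [0.001, -0.0, -1.0]]
ft_force: [0.2, 0.7, -1.1]
opening: 0.006
grip_force: 0.0
```

```bash
python3 - <<'E'
from h import *
np.set_printoptions(precision=4,suppress=True)
s=bot.sense();print(s['t'],s['tcp_pos'],s['ft_force'],s['opening'])
im=snap('wrist','w2.png');print(im['eye']);pickle.dump(im,open('w2.pkl','wb'))
E
```

```text
5.025 [0.4834 0.0396 0.1633] [ 0.2106  0.7461 -1.1078] 0.0057969714801514825
[0.5506 0.0097 0.2448]
```

View pics/w2.png

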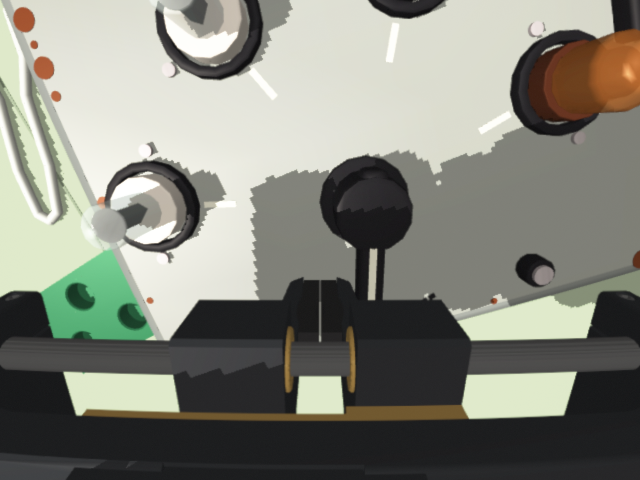

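The shut fingertip is at (320,300), right beside the pointer arm, which runs at columns 357–384. The gap to it is small and the tubes are clear. I start the sweep about the axis.

Request:
drive_tool([
  [[-0.0028,0.0065,0],[0,0,-8]],
  [[-0.0028,0.0065,0],[0,0,-8]],
  [[-0.0028,0.0065,0],[0,0,-8]],
  [[-0.0028,0.0065,0],[0,0,-8]],
  [[-0.0028,0.0065,0],[0,0,-8]],
])

```text
t: 5.7
tcp_pos: [0.4653, 0.0101, 0.1629]
tcp_rot: [[0.96, 0.279, 0.001], [0.279, -0.96, 0.0], [0.001, -0.0, -1.0]]
ft_force: [-0.3, 1.3, -0.3]
opening: 0.003
grip_force: 0.7
```

```bash
python3 - <<'E'
from h import *
np.set_printoptions(precision=4,suppress=True)
s=bot.sense();R=np.array(s['tcp_rot']);print(s['t'],s['q'],s['ft_force'],R.T@(np.array([.5155,.0005,.163])-s['tcp_pos']),np.degrees(np.arctan2(R[1,0],R[0,0])))
im=snap('wrist','w3.png');pickle.dump(im,open('w3.pkl','wb'))
E
```

```text
5.7 [-0.2338  0.4014  1.7372  0.0006  1.0024  1.0537] [-0.2584  1.2784 -0.2604] [ 0.0455  0.0232 -0.    ] 16.21701577922593
```

View pics/w3.png

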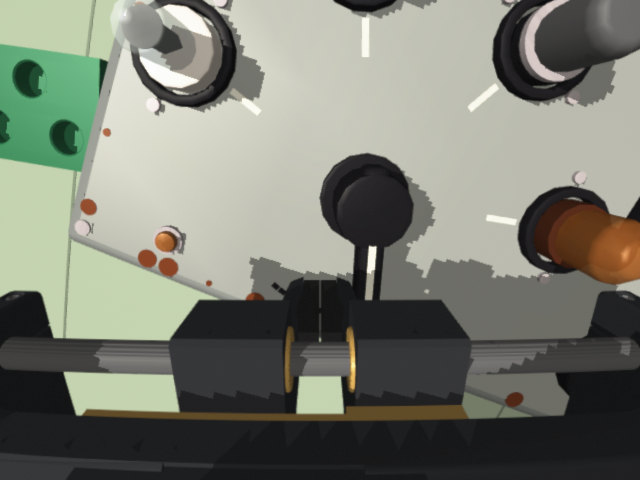

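The pointer is following: it keeps the same place beside the finger at about 1.3 N. I continue the sweep.

Request:
drive_tool([
  [[-0.0028,0.0065,0],[0,0,-8]],
  [[-0.0028,0.0065,0],[0,0,-8]],
  [[-0.0028,0.0065,0],[0,0,-8]],
  [[-0.0028,0.0065,0],[0,0,-8]],
  [[-0.0028,0.0065,0],[0,0,-8]],
])

```text
t: 6.38
tcp_pos: [0.4704, -0.0241, 0.1628]
tcp_rot: [[0.558, 0.83, -0.0], [0.83, -0.558, 0.0], [0.0, -0.001, -1.0]]
ft_force: [-0.7, 1.8, 0.9]
opening: 0.003
grip_force: 0.7
```

Request:
drive_tool([
  [[-0.0028,0.0065,0],[0,0,-8]],
  [[-0.0028,0.0065,0],[0,0,-8]],
  [[-0.0028,0.0065,0],[0,0,-8]],
  [[-0.0028,0.0065,0],[0,0,-8]],
  [[-0.0028,0.0065,0],[0,0,-8]],
])

```text
t: 7.0
tcp_pos: [0.4964, -0.047, 0.1627]
tcp_rot: [[-0.106, 0.994, -0.001], [0.994, 0.106, 0.0], [0.0, -0.001, -1.0]]
ft_force: [-1.9, 1.8, 0.4]
opening: 0.007
grip_force: 0.6
```

Request:
drive_tool([
  [[-0.0028,0.0065,0],[0,0,-8]],
  [[-0.0028,0.0065,0],[0,0,-8]],
  [[-0.0028,0.0065,0],[0,0,-8]],
  [[-0.0028,0.0065,0],[0,0,-8]],
  [[0,0,0],[0,0,0]],
])

```text
t: 7.62
tcp_pos: [0.5245, -0.0496, 0.1627]
tcp_rot: [[-0.613, 0.79, -0.0], [0.79, 0.613, -0.0], [0.0, -0.0, -1.0]]
ft_force: [0.6, -0.1, -0.1]
opening: 0.003
grip_force: 0.0
```

```bash
python3 - <<'E'
from h import *
np.set_printoptions(precision=4,suppress=True)
s=bot.sense();R=np.array(s['tcp_rot']);print(s['t'],s['q'],s['ft_force'],R.T@(np.array([.5155,.0005,.163])-s['tcp_pos']),np.degrees(np.arctan2(R[1,0],R[0,0])))
im=snap('wrist','w4.png');pickle.dump(im,open('w4.pkl','wb'))
E
```

```text
7.625 [-0.3192  0.4887  1.5705 -0.      1.0824 -0.979 ] [ 0.5589 -0.1286 -0.0677] [ 0.0451  0.0236 -0.0003] 127.80218306809603
```

View pics/w4.png

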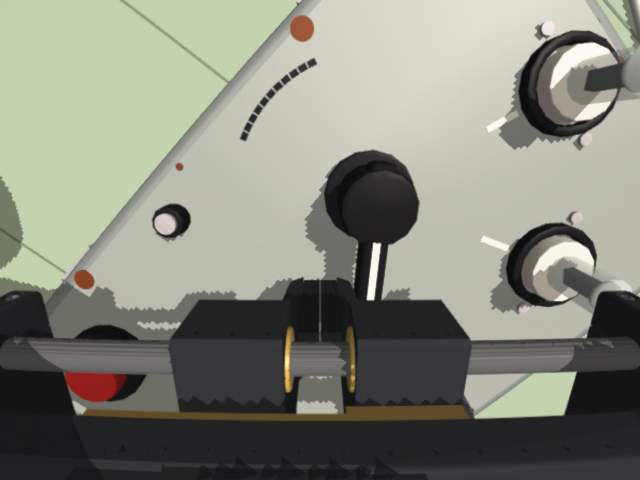

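The pointer's white line runs from (376,243) to (371,298), still beside the finger. I measure its angle from this.

```bash
python3 - <<'E'
from h import *
np.set_printoptions(precision=4,suppress=True)
def ln(f,a,b,z=.116):
    im=pickle.load(open(f,'rb'));A,B=atz(im,a,z),atz(im,b,z);v=B-A;return A[:2],B[:2],np.degrees(np.arctan2(v[1],v[0]))%360
print(ln('w2.pkl',(373.5,250),(371.5,298)),ln('w3.pkl',(372,248),(368.5,298)),ln('w4.pkl',(376.5,243),(371,298)))
for f,h in(('w2.pkl',(374,208)),('w3.pkl',(374,206)),('w4.pkl',(374,208))):
    im=pickle.load(open(f,'rb'));print('hub',atz(im,h,.118))
# socket ticks & rings near-view for yaw
im=pickle.load(open('w3.pkl','rb'))
a=atz(im,(365.5,18),.08);b=atz(im,(365.5,56),.08);v=a-b;print('tick b',a,b,np.degrees(np.arctan2(v[1],v[0])))
a=atz(im,(495,87),.08);b=atz(im,(471,109),.08);v=a-b;print('tick c',a,b,np.degrees(np.arctan2(v[1],v[0])))
a=atz(im,(515,222),.08);b=atz(im,(487,217),.08);v=a-b;print('tick d',a,b,np.degrees(np.arctan2(v[1],v[0])))
E
```

```text
(array([0.5021, 0.0074]), array([0.4823, 0.016 ]), np.float64(156.40955708612918)) (array([ 0.5013, -0.0018]), array([ 0.4796, -0.0076]), np.float64(195.0469393823093)) (array([ 0.523 , -0.0096]), array([ 0.5372, -0.0296]), np.float64(305.1871233445522))
hub [0.5188 0.001  0.118 ]
hub [0.5182 0.0034 0.118 ]
hub [0.5124 0.0008 0.118 ]
tick b [0.5915 0.0256 0.08  ] [0.5768 0.0209 0.08  ] 17.916548580513282
tick c [ 0.582  -0.0409  0.08  ] [ 0.5696 -0.0337  0.08  ] -29.904037827433513
tick d [ 0.5256 -0.0776  0.08  ] [ 0.5238 -0.0622  0.08  ] -83.40858622460611
```

Request:
drive_tool([
  [[-0.0013,0.0027,0],[0,0,-3.4]],
  [[-0.0013,0.0027,0],[0,0,-3.4]],
  [[-0.0013,0.0027,0],[0,0,-3.4]],
  [[-0.0013,0.0027,0],[0,0,-3.4]],
  [[-0.0013,0.0027,0],[0,0,-3.4]],
])

```text
t: 8.3
tcp_pos: [0.5382, -0.045, 0.1628]
tcp_rot: [[-0.817, 0.576, -0.0], [0.576, 0.817, -0.0], [0.0, -0.0, -1.0]]
ft_force: [-0.8, -0.6, -0.5]
opening: 0.003
grip_force: 0.6
```

```bash
python3 - <<'E'
from h import *
np.set_printoptions(precision=4,suppress=True)
s=bot.sense();R=np.array(s['tcp_rot']);print(s['t'],s['ft_force'],R.T@(np.array([.5155,.0005,.163])-s['tcp_pos']),np.degrees(np.arctan2(R[1,0],R[0,0])))
im=snap('top');pickle.dump(im,open('t5.pkl','wb'));iw=snap('wrist','w5.png');pickle.dump(iw,open('w5.pkl','wb'))
si=snap('side');pickle.dump(si,open('s5.pkl','wb'))
f=lambda x,c,r,w,h:cv2.resize(x['color'][r:r+h,c:c+w],(400,400),interpolation=cv2.INTER_CUBIC)
cv2.imwrite('pics/m5.png',np.hstack([f(im,250,200,160,160),f(si,270,180,160,160)]))
E
```

```text
8.3 [-0.7798 -0.6157 -0.5009] [ 0.0448  0.0241 -0.0003] 144.82865471427613
```

View pics/m5.png

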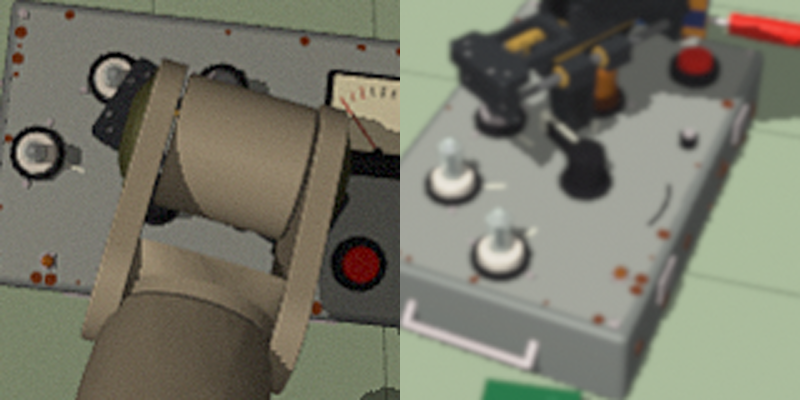

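The arm hides the pointer in the top view, and the side view is too coarse. I'll back off, lift and look from above with the wrist camera.

Request:
drive_tool([
  [[0,-0.006,0],[0,0,0]],
  [[0,0,-0.03],[0,0,0]],
  [[0,0,-0.05],[0,0,0]],
  [[-0.055,0,-0.02],[0,0,0]],
  [[0,0,0],[0,0,0]],
])

```text
t: 9.07
tcp_pos: [0.5817, -0.0834, 0.2641]
tcp_rot: [[-0.817, 0.577, 0.004], [0.577, 0.817, -0.002], [-0.004, 0.001, -1.0]]
ft_force: [-1.0, 0.1, -0.6]
opening: 0.006
grip_force: 0.0
```

```bash
python3 - <<'E'
from h import *
np.set_printoptions(precision=4,suppress=True)
s=bot.sense();print(s['t'],s['tcp_pos'],s['ft_force'])
iw=snap('wrist','w6.png');pickle.dump(iw,open('w6.pkl','wb'))
E
```

```text
9.075 [ 0.5817 -0.0834  0.2641] [-0.9576  0.094  -0.6246]
```

View pics/w6.png

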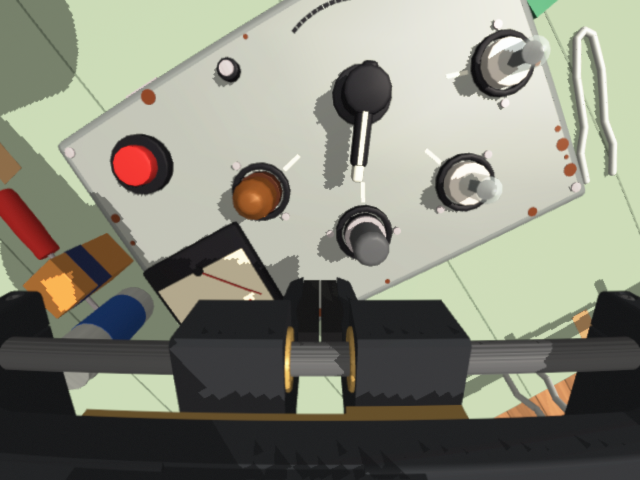

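The view is clear. The pointer runs from the hub at (369,88) to the tip at (357,180), towards the metal tube in ring c at (364,233). The other rings are a (503,63), b (465,182) and d (261,191), and the button is at (134,166). All tubes are seated.

```bash
python3 - <<'E'
from h import *
from scipy.optimize import least_squares
np.set_printoptions(precision=4,suppress=True)
im=pickle.load(open('w6.pkl','rb'))
th=[-1.833,-2.705,2.705,1.833]
W=np.array([atz(im,p,.087)[:2] for p in [(503,63),(465,182),(364,233),(261,191)]])
f=lambda v:np.concatenate([v[:2]+.105*np.array([np.cos(v[2]+np.pi+t),np.sin(v[2]+np.pi+t)])-w for t,w in zip(th,W)])
r=least_squares(f,[.51,0,-.1]);print(r.x,np.degrees(r.x[2]),r.fun*1e3)
ang=lambda v:np.degrees(np.arctan2(v[1],v[0]))%360
tip=atz(im,(357,180),.107);l0=atz(im,(366,113),.116);l1=atz(im,(359.5,162),.116)
print(tip,ang(tip[:2]-r.x[:2]),np.hypot(*(tip[:2]-r.x[:2])),'line',ang(l1-l0),'goal',np.degrees(r.x[2]+np.pi+2.705)%360)
t0=atz(im,(363,201),.08);t1=atz(im,(362,184),.08);print('tick c dir from axis',ang(t0[:2]-r.x[:2]),'tickline',ang(t0-t1),'metal ring',ang(W[2]-r.x[:2]))
# white tip centroid
g=im['color'].min(2);c=im['color'][150:185,345:372];print(g[160:184:3,348:368:1])
hsv=cv2.cvtColor(im['color'],cv2.COLOR_BGR2HSV);m=((hsv[...,0]<8)|(hsv[...,0]>172))&(hsv[...,1]>180)&(hsv[...,2]>60)
n,l,s,c=cv2.connectedComponentsWithStats(m.astype(np.uint8))
for k in np.argsort(-s[1:,4])[:2]+1: print(s[k],c[k],atz(im,c[k],.101))
E
```

```text
[ 0.5146  0.0018 -0.1307] -7.486433773797996 [-0.0776  1.234   0.4779  0.4952 -0.16   -0.4511 -0.2404 -1.2781]
[ 0.5613 -0.0358  0.107 ] 321.1607347516025 0.05999133147154575 line 318.8201175946733 goal 327.49864980908967
tick c dir from axis 328.0820021613143 tickline 330.1355340139978 metal ring 327.75341631281736
[[185 161  62  15  20  25  28  33  40 108 236 245 245 241 175  74  47  43
   49 104]
 [193 187 120  45  20  23  28  33  53 137 238 244 245 239 129  57  43  40
   71 150]
 [176 191 190 168 102  79 116 188 221 234 239 239 240 239 230 155  89 122
  181 193]
 [185 191 187 148 104 110 167 213 238 245 248 249 251 251 246 226 197 193
  194 193]
 [191 191 185 128 102 122 184 223 242 246 248 249 250 248 241 191 191 192
  192 193]
 [190 189 167 109 102 143 195 229 243 246 248 248 248 245 240 187 190 192
  192 192]
 [191 191 186 147 111 162 209 236 243 245 246 247 246 242 219 195 193 192
  192 192]
 [191 191 191 191 184 164 159 177 186 193 199 206 210 212 198 197 195 193
  192 192]]
[   0  189   59   70 1829] [ 25.2236 224.1941] [ 0.4394 -0.2664  0.101 ]
[ 113  145   45   41 1434] [134.7155 164.9951] [ 0.4593 -0.1615  0.101 ]
```

The tip is at about 321° and the goal is about 327.7°, so 6.7° remain. I go back down beside the pointer and push that much more.

Request:
drive_tool([
  [[0.055,0,0.02],[0,0,0]],
  [[0,0,0.05],[0,0,0]],
  [[0,0,0.03],[0,0,0]],
  [[0,0.003,0],[0,0,0]],
  [[0,0.003,0],[0,0,0]],
])

```text
t: 9.75
tcp_pos: [0.5386, -0.0446, 0.1637]
tcp_rot: [[-0.819, 0.574, 0.001], [0.574, 0.819, -0.0], [-0.001, 0.0, -1.0]]
ft_force: [-1.5, -1.0, -1.8]
opening: 0.003
grip_force: 0.6
```

Request:
drive_tool([
  [[0,0,0],[0,0,0]],
  [[-0.0013,0.0027,0],[0,0,-3.4]],
  [[-0.0013,0.0027,0],[0,0,-3.4]],
  [[0,0,0],[0,0,0]],
  [[0,-0.006,0],[0,0,0]],
])

```text
t: 10.38
tcp_pos: [0.5407, -0.0471, 0.1631]
tcp_rot: [[-0.881, 0.474, 0.001], [0.474, 0.881, -0.0], [-0.001, 0.0, -1.0]]
ft_force: [-0.4, 0.3, -0.3]
opening: 0.003
grip_force: 0.0
```

Request:
drive_tool([
  [[0,0,0],[0,0,0]],
  [[0,0,-0.03],[0,0,0]],
  [[0,0,-0.05],[0,0,0]],
  [[-0.055,0,-0.02],[0,0,0]],
  [[0,0,0],[0,0,0]],
])

```text
t: 11.0
tcp_pos: [0.5913, -0.0746, 0.2641]
tcp_rot: [[-0.88, 0.475, 0.004], [0.475, 0.88, -0.002], [-0.005, 0.001, -1.0]]
ft_force: [-0.4, -0.7, -1.0]
opening: 0.003
grip_force: 0.0
```

```bash
python3 - <<'E'
from h import *
s=bot.sense();print(s['t'],s['tcp_pos'],s['ft_force'])
iw=snap('wrist','w7.png');pickle.dump(iw,open('w7.pkl','wb'))
E
```

```text
11.0 [ 0.59129492 -0.07464133  0.26412254] [-0.37282085 -0.67034288 -0.96893038]
```

View pics/w7.png

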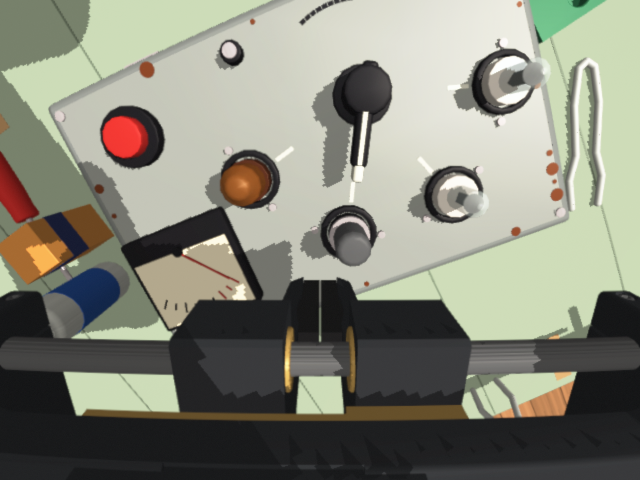

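The tip is at (357,180) and the tick and ring c now line up with it, the ring at (349,233). I check the angle and work out the button move.

```bash
python3 - <<'E'
from h import *
from scipy.optimize import least_squares
np.set_printoptions(precision=4,suppress=True)
im=pickle.load(open('w7.pkl','rb'))
th=[-1.833,-2.705,2.705,1.833]
W=np.array([atz(im,p,.087)[:2] for p in [(504,82),(455,194),(349,232),(249,179)]])
f=lambda v:np.concatenate([v[:2]+.105*np.array([np.cos(v[2]+np.pi+t),np.sin(v[2]+np.pi+t)])-w for t,w in zip(th,W)])
r=least_squares(f,[.51,0,-.1]);print(r.x,np.degrees(r.x[2]),r.fun*1e3)
ang=lambda v:np.degrees(np.arctan2(v[1],v[0]))%360
tip=atz(im,(357.5,180),.107);l0=atz(im,(365.5,113),.116);l1=atz(im,(359.5,162),.116)
print(ang(tip[:2]-r.x[:2]),np.hypot(*(tip[:2]-r.x[:2])),'line',ang(l1-l0),'goal',np.degrees(r.x[2]+np.pi+2.705)%360)
t0=atz(im,(349,203),.08);t1=atz(im,(352,183),.08);print('tick',ang(t0[:2]-r.x[:2]),ang(t0-t1),'ring',ang(W[2]-r.x[:2]))
hsv=cv2.cvtColor(im['color'],cv2.COLOR_BGR2HSV);m=((hsv[...,0]<8)|(hsv[...,0]>172))&(hsv[...,1]>180)&(hsv[...,2]>60)
n,l,s,c=cv2.connectedComponentsWithStats(m.astype(np.uint8))
B=None
for k in np.argsort(-s[1:,4])[:3]+1: print(s[k],c[k],atz(im,c[k],.1))
s=bot.sense();R=np.array(s['tcp_rot']);print(R.T@(np.array([.459,-.1625,.2641])-s['tcp_pos']))
E
```

```text
[ 0.5146  0.002  -0.1311] -7.514189167574652 [-0.4764  1.38    0.0577 -0.4117  0.3884 -0.9424  0.0303 -0.026 ]
328.05319879361656 0.05999795573821825 line 326.2990362542581 goal 327.470894415313
tick 326.771818509043 324.60011317364587 ring 327.7930300742878
[ 102  116   46   43 1529] [124.6867 136.7789] [ 0.4591 -0.1621  0.1   ]
[   0  152   38   70 1284] [ 13.9751 193.8925] [ 0.4488 -0.2661  0.1   ]
[ 0.073  -0.1402 -0.0015]
```

The pointer reads 326–328° against a goal of 327.5°, so it is set. Now to the button, stopping just above it.

Request:
drive_tool([
  [[0.0243,-0.0467,0],[0,0,0]],
  [[0.0243,-0.0467,0],[0,0,0]],
  [[0.0244,-0.0468,0],[0,0,0]],
  [[0,0,0.04],[0,0,0]],
  [[0,0,0.04],[0,0,0]],
])

```text
t: 11.68
tcp_pos: [0.4572, -0.1616, 0.1817]
tcp_rot: [[-0.88, 0.474, -0.0], [0.474, 0.88, 0.0], [0.0, 0.0, -1.0]]
ft_force: [-0.6, 0.3, -0.6]
opening: 0.011
grip_force: 0.0
```

Request:
drive_tool([
  [[0,0,0],[0,0,0]],
  [[0,0,0.01],[0,0,0]],
  [[0,0,0.004],[0,0,0]],
  [[0,0,0],[0,0,0]],
  [[0,0,0],[0,0,0]],
])

```text
t: 12.3
tcp_pos: [0.4587, -0.1621, 0.1692]
tcp_rot: [[-0.881, 0.473, 0.001], [0.473, 0.881, -0.001], [-0.001, -0.0, -1.0]]
ft_force: [-0.2, -0.4, 0.1]
opening: 0.004
grip_force: 0.0
```

Request:
drive_tool([
  [[0,0,0.002],[0,0,0]],
  [[0,0,0.002],[0,0,0]],
  [[0,0,0.002],[0,0,0]],
  [[0,0,0.001],[0,0,0]],
  [[0,0,0],[0,0,0]],
])

```text
t: 12.92
tcp_pos: [0.4587, -0.1621, 0.1618]
tcp_rot: [[-0.881, 0.473, 0.0], [0.473, 0.881, -0.0], [-0.0, 0.0, -1.0]]
ft_force: [0.2, 0.9, 4.5]
opening: 0.005
grip_force: 2.0
```

Request:
drive_tool([
  [[0,0,0.001],[0,0,0]],
  [[0,0,0.001],[0,0,0]],
  [[0,0,0.0005],[0,0,0]],
  [[0,0,0],[0,0,0]],
  [[0,0,0],[0,0,0]],
])

```text
t: 13.55
tcp_pos: [0.4587, -0.1621, 0.1603]
tcp_rot: [[-0.881, 0.473, 0.001], [0.473, 0.881, -0.001], [-0.001, -0.0, -1.0]]
ft_force: [-3.1, 1.5, 14.8]
opening: 0.01
grip_force: 7.6
```

The force rose to 15 N at a tip height of 96 mm, as expected at the stop. I check the needle and button in the pictures.

```bash
python3 - <<'E'
from h import *
s=bot.sense();print(s['t'],s['tcp_pos'],s['ft_force'])
im=snap('top');si=snap('side');w=snap('wrist')
f=lambda x,c,r,w,h,W,H:cv2.resize(x['color'][r:r+h,c:c+w],(W,H),interpolation=cv2.INTER_CUBIC)
cv2.imwrite('pics/m8.png',np.vstack([np.hstack([f(im,270,200,160,120,400,300),f(si,280,170,160,120,400,300)]),np.hstack([f(w,0,0,640,480,400,300),np.zeros((300,400,3),np.uint8)])]))
E
```

```text
13.55 [ 0.45868055 -0.16207454  0.16025548] [-3.14030666  1.46425194 14.7548621 ]
```

View pics/m8.png

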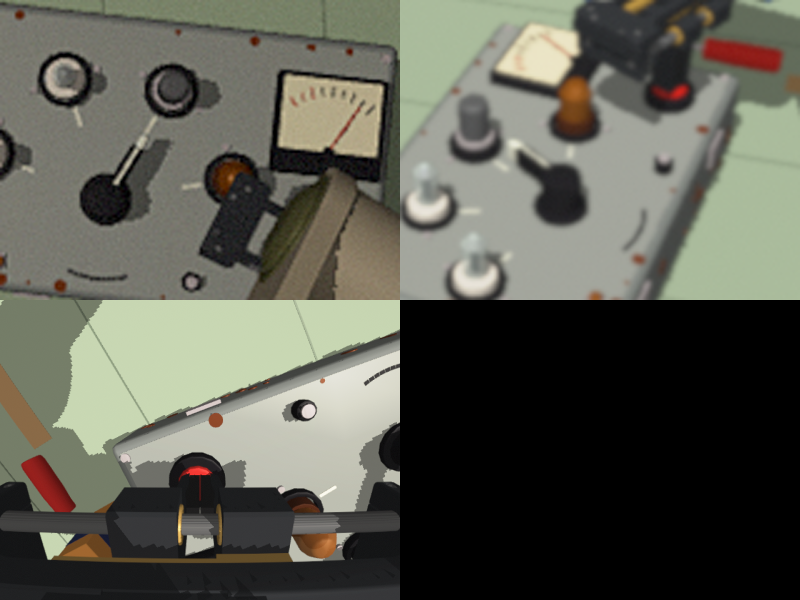

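The top view shows the needle swung over to the right, the pointer aimed at the metal tube and the tubes seated. The button is held at its stop.

```bash
python3 -c "
from bench import bot
print(bot.finish_job())"
```

```text
the job is handed in; nothing more can be done
None
```

The job is handed in: the pointer is within about 1.5° of the metal-can tube (socket c), and the fingertip is holding the red button fully down at about 15 N, with the meter reading and the tubes seated in the last pictures.

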